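# Put the fired lids on their pots

### The job

Four clay pots and their four lids have come out of the kiln mixed up on the table: put each lid on the pot it was made for (big round, small round, square, oblong), seated flat in the mouth and lined up with its pot. Set the lids down gently, never dropping them, leave the pots standing where they are, and do not disturb the slip jar or the pinch bowl.

Things in the scene. Friction and masses are not known exactly. Their poses are not given: they have to be found in the camera images.
- pot_big_round: Open-topped fired-clay pot, pale bisque, standing on the table; 55 mm high, flat rim at the top; origin at the centre of its underside, z up, round, outside diameter 104 mm, mouth diameter 88 mm. Loose (0.24 to 0.55 kg).
- pot_small_round: Open-topped fired-clay pot, pale bisque, standing on the table; 55 mm high, flat rim at the top; origin at the centre of its underside, z up, round, outside diameter 76 mm, mouth diameter 62 mm. Loose (0.24 to 0.55 kg).
- pot_square: Open-topped fired-clay pot, pale bisque, standing on the table; 55 mm high, flat rim at the top; origin at the centre of its underside, z up, square, outside 88 x 88 mm, mouth 72 x 72 mm, sides along its x and y. Loose (0.24 to 0.55 kg).
- pot_oblong: Open-topped fired-clay pot, pale bisque, standing on the table; 55 mm high, flat rim at the top; origin at the centre of its underside, z up, oblong (rectangular), outside 116 mm along its x by 72 mm along its y, mouth 100 x 56 mm. Loose (0.24 to 0.55 kg).
- lid_big_round: Pale clay lid, right way up on the table; origin: centre of its underside, z up. Locating boss 0 to 8 mm up, diameter 74 mm; plate 8 to 16 mm, diameter 110 mm; central knob 16 to 48 mm, a round stub of diameter 26 mm. 0.1 to 0.27 kg. Seated: plate flat on the rim, boss in the mouth (7 mm play), origin 47 mm above its pot's.
- lid_small_round: Pale clay lid, right way up on the table; origin: centre of its underside, z up. Locating boss 0 to 8 mm up, diameter 48 mm; plate 8 to 16 mm, diameter 82 mm; central knob 16 to 48 mm, a round stub of diameter 26 mm. 0.1 to 0.27 kg. Seated: plate flat on the rim, boss in the mouth (7 mm play), origin 47 mm above its pot's.
- lid_square: Pale clay lid, right way up on the table; origin: centre of its underside, z up. Locating boss 0 to 8 mm up, 58 x 58 mm; plate 8 to 16 mm, 94 x 94 mm with sides along its x and y; central knob 16 to 48 mm, a square stub 24 x 24 mm with faces across its x and y. 0.1 to 0.27 kg. Seated: plate flat on the rim, boss in the mouth (7 mm play), origin 47 mm above its pot's. Any quarter turn fits.
- lid_oblong: Pale clay lid, right way up on the table; origin: centre of its underside, z up. Locating boss 0 to 8 mm up, 86 mm along x by 42 mm along y; plate 8 to 16 mm, 122 mm along its x by 78 mm along its y; central knob 16 to 48 mm, a bar 50 mm along x and 24 mm thick along y. 0.1 to 0.27 kg. Seated: plate flat on the rim, boss in the mouth (7 mm play), origin 47 mm above its pot's. Either way round fits.
- slip_jar: Bystander: closed white jar with white cap and paper band, 64 mm across, 85 mm high, beyond the pots and lids; origin at the centre of its underside. Leave alone.
- pinch_bowl: Bystander: small dark unfired clay bowl, 88 mm across, 45 mm high, beyond the pots and lids; origin at the centre of its underside. Leave alone.
Mind the look-alikes: they are no part of the job. Leave any green look-alike of the lid_oblong alone. Leave any purple look-alike of the lid_small_round alone.

How it is judged (in metres and radians):
At the end, for the whole second after the job is handed in: Each lid lies on its own pot: centres within 12 mm, origin 43 to 51 mm above the pot's, both level within 0.07 rad, square and oblong lids within 0.2 rad of their pots' sides (any turn that fits), pots within 30 mm of their starts, all released and at rest (under 0.02 m/s) (horizontal distance between lid_big_round and pot_big_round below 0.012 m and z of lid_big_round in the frame of pot_big_round between 0.043 and 0.051 m and angle between each of lid_big_round, pot_big_round, lid_small_round, pot_small_round, lid_square, pot_square, lid_oblong, pot_oblong's own z axis and vertical below 0.07 rad and distance of each of pot_big_round, pot_small_round, pot_square, pot_oblong from where it was at the start of the episode below 0.03 m and linear speed of each of lid_big_round, pot_big_round, lid_small_round, pot_small_round, lid_square, pot_square, lid_oblong, pot_oblong below 0.02 m/s and horizontal distance between lid_small_round and pot_small_round below 0.012 m and z of lid_small_round in the frame of pot_small_round between 0.043 and 0.051 m and horizontal distance between lid_square and pot_square below 0.012 m and z of lid_square in the frame of pot_square between 0.043 and 0.051 m and horizontal distance between lid_oblong and pot_oblong below 0.012 m and z of lid_oblong in the frame of pot_oblong between 0.043 and 0.051 m and angle between the x axis of lid_oblong and the x axis of pot_oblong, either way round below 0.2 rad and (angle between the x axis of lid_square and the x axis of pot_square, either way round below 0.2 rad or angle between the x axis of lid_square and the y axis of pot_square, either way round below 0.2 rad)); the robot touches nothing.
It fails at once if a lid is dropped or flung: it moves faster than 0.8 m/s out of the fingers, as after a fall of over 30 mm ((linear speed of lid_big_round above 0.8 m/s and contact force between the fingers and lid_big_round below 0.05 N) or (linear speed of lid_small_round above 0.8 m/s and contact force between the fingers and lid_small_round below 0.05 N) or (linear speed of lid_square above 0.8 m/s and contact force between the fingers and lid_square below 0.05 N) or (linear speed of lid_oblong above 0.8 m/s and contact force between the fingers and lid_oblong below 0.05 N)).
It fails at once if the slip jar is shifted by more than 30 mm or tipped over (distance of slip_jar from where it was at the start of the episode above 0.03 m or angle between slip_jar's own z axis and vertical above 0.5 rad).
It fails at once if the pinch bowl is shifted by more than 30 mm or tipped over (distance of pinch_bowl from where it was at the start of the episode above 0.03 m or angle between pinch_bowl's own z axis and vertical above 0.5 rad).
It also fails if it takes over 109 s, if anything falls off the work surface, if the arm or the gripper's body presses on something with over 40 N, if the wrist force passes 120 N, or if a joint passes its speed limit or range.

### The arm

A 7-joint arm with a two-finger parallel gripper is mounted at the origin on the work surface. World frame = base frame: x ahead of the robot, y to its left, z up, the work surface at z = 0. Lengths are in mm, angles in rad, forces in N, time in s.
With the tool pointing down it reaches from about 400 to 875 mm from the base axis. Payload 4.4 kg.
Tool frame: the origin (TCP) lies at the very end of the fingers, on their centre line; the grasp point (between the pads) lies 19 mm behind it; z points along the fingers, y is the direction in which the jaws open and shut (so a half turn about z gives the same grasp; the last joint's range is limited). The gripper opens to 85 mm and grips with 20 to 120 N. Pads are 22 mm wide; open, the fingers measure 114 mm over their backs; the gripper's body (76 mm by 85 mm) begins 54 mm behind the grasp point. The pads swing forward as they close: fully open they stand 13 mm farther back than shut.
Start: joints at [1.173, 0.628, 0.038, 1.517, -0.027, 0.996, -0.02], TCP at [211.762, -614.552, 231.313] pointing down, gripper open.
Joint ranges: [-3.06, 3.06], [-0.37, 2.12], [-1.25, 1.32], [0.18, 2.47], [-1.1, 4.24], [0.23, 1.98], [-2.94, 2.94]. Speed limits (rad/s): [2.57, 2.57, 3.14, 3.14, 3.14, 3.14, 3.14].

### API

Orientations are given as [roll, pitch, yaw] about the fixed x, y, z axes, in that order (R = Rz(yaw) Ry(pitch) Rx(roll)).
In Python, from cell import ctrl, eyes gives the robot as it stands.
- The arm moves only by the tool move_arm, never from a script. Its argument "increments" is a list of rows, each a list of 6 numbers: the shift along the tool's x, y, z in cm, then the turn, a rotation vector about the tool's x, y, z in degrees. In form: [[x, y, z, wx, wy, wz], ...]. A call has 1 to 20 rows; each row is the pose to reach, as a shift and turn from the pose commanded when the call began, along the tool's axes at that moment; what a row does not reach only later rows make up. A row lasts 1/10 s, in which the tool goes at most 50 mm and 8.59 degrees, less where a joint would pass 70% of its speed; a pose out of reach is approached as far as the arm can. A call with a gripper value outside its range is refused whole. "grip" is the opening, from -1 (shut) to 1 (fully open), set as the call begins (left out, the last holds). The fingers move at their own pace and stop on an object; the grip force is fixed at half the most. Time passes only in rows, so rows that repeat a pose let the fingers close. It gives the time, the measured TCP pose, the force and the opening at its end, in the units of the state.
- ctrl.read_state(): the state, without advancing time (a new reading comes with each control period).
- eyes.get_image(name): name is "scene" or "top" or "wrist"; returns the picture (384x512x3 uint8, red, green, blue); there is no depth.
- eyes.calibration(name): a dict with "fx", "fy", "cx", "cy" (pixels), "pose" (4x4, takes a point from camera to world coordinates); the wrist camera has in their place "tool_from_camera" (4x4, takes a point from camera to tool coordinates, whose origin is the TCP and whose axes are the flange's). Camera axes: x right, y up, looking along -z (the intrinsics and any distortion apply to the point x, -y, -z); pixel columns grow to the right and rows downward; lengths in mm; the calibration is good to about 2 mm. The wrist camera is an equidistant fisheye: a pixel r from the principal point sees the ray r / f radians off the axis. A picture is of the moment at which its call begins: read the wrist's pose just before it. calibration takes no time and is no camera call.
- ctrl.finish_job(): hands the job in, once; it reports no verdict.
The state is a dict: "clock": time; "qpos": joint angles; "qd": joint speeds; "tau": joint torques, N m; "eef_pos": TCP position; "tool_rot": TCP orientation; "force": force on the tool from outside, world axes, zero at the start; "torque": the same for the moment, N m; "width": finger opening in mm.
Only numpy, scipy, OpenCV 4.12 (cv2) and the standard library are available. Lean on these libraries where they do the work, as an engineer would, in place of code of your own. Each camera call takes 0.05 s, during which the arm holds its last target. There are 200 camera calls.

## Working session

There is one attempt and no reset: what is moved stays moved. The work goes in short steps, Python scripts to look and compute and a tool call to move; the robot and the scene stay as the last step left them, time stands still between calls to the robot, and variables do not carry over. Pictures are saved under pics/ and viewed, about 12 in all and at most 16, crops included, and the job is handed in when it is done.

Besides the shell and the picture viewer there is one more tool, called after ">>>" as a command line: name --pt "numbers of a row" for each row, then --argument value for the rest. move_arm: Moves the arm, as the interface text tells. Its arguments: {"type":"object","properties":{"increments":{"type":"array","items":{"type":"array","items":{"type":"number"}}},"grip":{"type":"number"}},"required":["increments"]}

```bash
mkdir -p pics; ls
python3 - <<'E'
from cell import ctrl, eyes
import cv2
for n in ("top","scene"):
    im=eyes.get_image(n); cv2.imwrite(f"pics/{n}0.png",im[:,:,::-1])
    print(n,eyes.calibration(n))
print(eyes.calibration("wrist")); print(ctrl.read_state())
E
```

```text
pics
top {'fx': 441.69729037486974, 'fy': 441.69729037486974, 'cx': 252.61603208789288, 'cy': 189.63855877346978, 'pose': array([[-2.45023707e-02,  9.88097987e-01, -1.51861787e-01,
         3.52339885e+02],
       [-9.99660672e-01, -2.55605846e-02, -5.01973431e-03,
         7.02540761e+01],
       [-8.84166542e-03,  1.51687261e-01,  9.88388992e-01,
         1.26591333e+03],
       [ 0.00000000e+00,  0.00000000e+00,  0.00000000e+00,
         1.00000000e+00]])}
scene {'fx': 385.4588041989769, 'fy': 385.4588041989769, 'cx': 253.47788935658363, 'cy': 195.73093762573842, 'pose': array([[ 6.06300660e-01, -6.80229158e-01,  4.11931793e-01,
         9.73471291e+02],
       [ 7.95208571e-01,  5.14337047e-01, -3.21093024e-01,
        -3.06886007e+02],
       [ 6.54505542e-03,  5.22250606e-01,  8.52766948e-01,
         1.01138011e+03],
       [ 0.00000000e+00,  0.00000000e+00,  0.00000000e+00,
         1.00000000e+00]])}
{'fx': 297.3186396354542, 'fy': 297.3186396354542, 'cx': 256.1441844102274, 'cy': 194.04067987138788, 'tool_from_camera': array([[ 9.32266252e-04,  9.52232844e-01,  3.05371483e-
[... 279 characters left out ...]
+00]])}
{'clock': 0.1, 'qpos': array([ 1.17320054,  0.62923474,  0.03845214,  1.51825529, -0.02703353,
        0.99627384, -0.02004103]), 'qd': array([-5.06883045e-05, -2.38917065e-03,  1.07064480e-03, -2.32184062e-03,
        7.77449308e-04,  7.65493726e-04,  5.67185440e-05]), 'tau': array([ 3.00455387e-03, -5.64529467e+01,  1.23004507e+00, -1.93973780e+01,
        1.12301455e-02,  5.44159921e-03,  8.83710470e-06]), 'eef_pos': array([ 211.58998768, -614.02361581,  230.49746237]), 'tool_rot': array([-3.13993909e+00, -8.63551095e-06,  3.31730813e-01]), 'force': array([-0.02934016,  0.15216681, -0.65203753]), 'torque': array([-0.04662972, -0.02386682, -0.00208579]), 'width': 85.30548228027938}
```

View pics/top0.png

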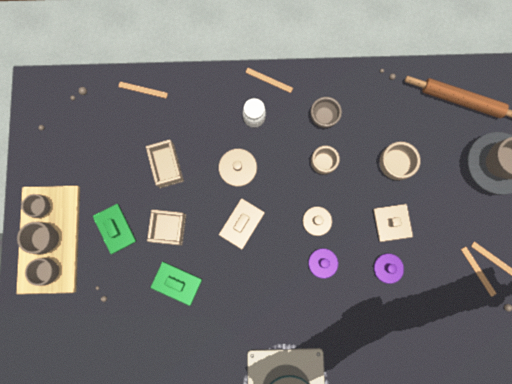

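View pics/scene0.png

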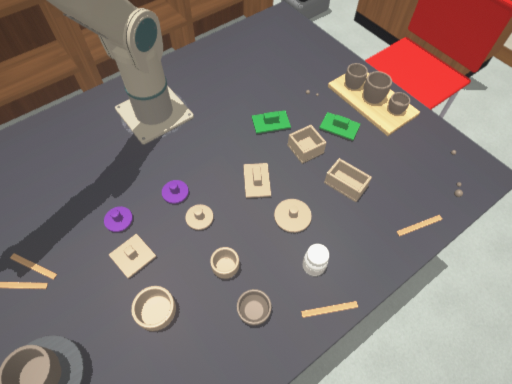

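Top view: the pots are at about (164,163) oblong, (166,227) square, (325,160) small round and (400,161) big round. The lids are at (238,167) big round, (241,223) oblong, (317,221) small round and (394,222) square. The green and purple pieces are the look-alikes.

```bash
cat > h.py <<'E'
import numpy as np, cv2
from scipy.spatial.transform import Rotation as R
from cell import ctrl, eyes
def ray(name,px,st=None):
    c=eyes.calibration(name); px=np.atleast_2d(np.asarray(px,float))
    u=(px[:,0]-c['cx'])/c['fx']; v=(px[:,1]-c['cy'])/c['fy']
    if name=='wrist':
        r=np.hypot(u,v)+1e-12; s=np.sin(r)/r
        d=np.c_[u*s,-v*s,-np.cos(r)]
        T=np.eye(4); T[:3,:3]=R.from_euler('xyz',st['tool_rot']).as_matrix(); T[:3,3]=st['eef_pos']
        P=T@c['tool_from_camera']
    else: d=np.c_[u,-v,-np.ones(len(u))]; P=c['pose']
    return P[:3,3],d@P[:3,:3].T
def plane(name,px,z,st=None):
    o,d=ray(name,px,st); return (o+d*((z-o[2])/d[:,2])[:,None])[:,:2]
def clay(im):
    h=cv2.cvtColor(im,cv2.COLOR_RGB2HSV); return cv2.inRange(h,(5,30,110),(28,150,255))
def go(dst,yaw,st=None,tilt=0):
    """increments in tool frame (cm, deg) to pose dst mm pointing down with yaw"""
    st=st or ctrl.read_state(); A=R.from_euler('xyz',st['tool_rot'])
    B=R.from_euler('xyz',[np.pi,0,yaw])
    rv=np.degrees((A.inv()*B).as_rotvec())
    return np.round(np.r_[A.inv().apply(np.array(dst)-st['eef_pos'])/10,rv],2)
E
python3 - <<'E'
from h import *
im=cv2.imread("pics/top0.png")[:,:,::-1].copy()
m=clay(im)
cs,_=cv2.findContours(m,cv2.RETR_EXTERNAL,cv2.CHAIN_APPROX_NONE)
for c in cs:
    if cv2.contourArea(c)<300: continue
    px=c[:,0].astype(float); ctr=px.mean(0)
    for z in (16,55):
        w=plane('top',px,z).astype(np.float32)
        (x,y),wh,a=cv2.minAreaRect(w); print(ctr.round(),z,round(x),round(y),np.round(wh),round(a,1))
for n,p in dict(jar=(254,112),bowl=(326,112)).items(): print(n,plane('top',p,60))
E
```

```text
[285. 365.] 16 61 0 [207.  87.] 88.7
[285. 365.] 55 71 2 [200.  85.] 88.7
[478. 270.] 16 301 -542 [150.  21.] 28.1
[478. 270.] 55 303 -523 [145.  20.] 28.1
[492. 258.] 16 335 -585 [133.  21.] 51.6
[492. 258.] 55 336 -565 [129.  20.] 51.6
[166. 227.] 16 444 324 [102.  95.] 82.5
[166. 227.] 55 442 316 [98. 92.] 82.5
[317. 221.] 16 451 -104 [83. 83.] 43.1
[317. 221.] 55 448 -99 [81. 80.] 43.1
[393. 222.] 16 441 -317 [98. 97.] 6.9
[393. 222.] 55 438 -305 [95. 94.] 6.9
[241. 223.] 16 449 111 [ 82. 126.] 57.0
[241. 223.] 55 446 109 [ 79. 122.] 57.0
[ 47. 240.] 16 420 661 [172. 305.] 90.0
[ 47. 240.] 55 418 643 [166. 296.] 90.0
[237. 167.] 16 611 119 [110. 111.] 44.0
[237. 167.] 55 603 118 [106. 108.] 44.0
[325. 159.] 16 629 -136 [78. 83.] 87.4
[325. 159.] 55 620 -130 [76. 80.] 87.4
[400. 161.] 16 622 -353 [110. 109.] 88.5
[400. 161.] 55 613 -340 [106. 106.] 88.5
[164. 163.] 16 628 332 [135.  82.] 14.9
[164. 163.] 55 620 324 [130.  80.] 14.9
[506. 154.] 16 628 -652 [ 37. 107.] 83.6
[506. 154.] 55 620 -629 [ 36. 104.] 83.6
[326. 111.] 16 771 -145 [88. 89.] 88.4
[326. 111.] 55 758 -138 [86. 86.] 88.4
[458.  95.] 16 812 -537 [324.  46.] 68.7
[458.  95.] 55 797 -518 [314.  44.] 68.7
jar [[760.43172409  66.98729195]]
bowl [[ 754.82053633 -137.02280441]]
```

```bash
python3 -c "
from h import *
print(go([500,-300,260],np.radians(97)))"
```

```text
[ 3.750e+01 -2.030e+01 -2.920e+00 -8.000e-02 -6.000e-02 -7.799e+01]
```

>>> move_arm --pt "37.5 -20.3 -2.9 -0.1 -0.1 -78" --pt "37.5 -20.3 -2.9 -0.1 -0.1 -78" --pt "37.5 -20.3 -2.9 -0.1 -0.1 -78" --pt "37.5 -20.3 -2.9 -0.1 -0.1 -78" --pt "37.5 -20.3 -2.9 -0.1 -0.1 -78" --pt "37.5 -20.3 -2.9 -0.1 -0.1 -78" --pt "37.5 -20.3 -2.9 -0.1 -0.1 -78" --pt "37.5 -20.3 -2.9 -0.1 -0.1 -78" --pt "37.5 -20.3 -2.9 -0.1 -0.1 -78" --pt "37.5 -20.3 -2.9 -0.1 -0.1 -78" --pt "37.5 -20.3 -2.9 -0.1 -0.1 -78" --pt "37.5 -20.3 -2.9 -0.1 -0.1 -78" --pt "37.5 -20.3 -2.9 -0.1 -0.1 -78" --pt "37.5 -20.3 -2.9 -0.1 -0.1 -78"

```text
clock: 1.5
eef_pos: [499.3, -301.6, 260.2]
tool_rot: [-3.141, 0.002, 1.69]
force: [0.3, 0.7, -0.2]
width: 85.4
```

```bash
cat > look.py <<'E'
import sys
from h import *
st=ctrl.read_state(); im=eyes.get_image('wrist')
cv2.imwrite(f"pics/{sys.argv[1]}.png",im[:,:,::-1])
print(round(st['clock'],1),st['qpos'].round(2),st['eef_pos'].round(1),np.degrees(st['tool_rot']).round(1),st['width'].round(1))
cs,_=cv2.findContours(clay(im),cv2.RETR_CCOMP,cv2.CHAIN_APPROX_NONE)
for c in cs:
    if cv2.contourArea(c)<300: continue
    px=c[:,0].astype(float); o=[]
    for z in (16,55):
        w=plane('wrist',px,z,st).astype(np.float32)
        (x,y),wh,a=cv2.minAreaRect(w); o+=[round(x),round(y),*np.round(wh).astype(int).tolist(),round(a,1),'|']
    print(px.mean(0).round(),*o)
E
python3 look.py w1
```

```text
Traceback (most recent call last):
  File "look.py", line 5, in <module>
    print(round(st['clock'],1),st['qpos'].round(2),st['eef_pos'].round(1),np.degrees(st['tool_rot']).round(1),st['width'].round(1))
                                                                                                              ^^^^^^^^^^^^^^^^^
AttributeError: 'float' object has no attribute 'round'
```

View pics/w1.png

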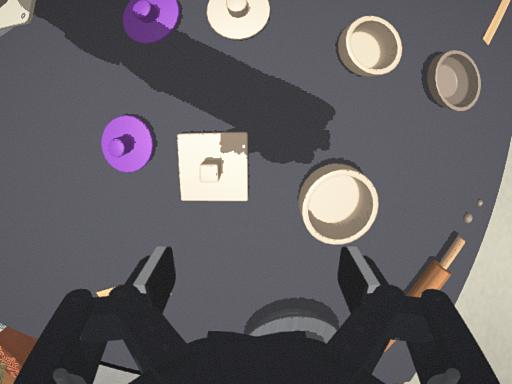

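Wrist view: square lid at (213,167) with its knob at (209,172), big round pot at (339,203) and small round pot at (370,47), all clear.

```bash
sed -i "s/st\['width'\].round(1)/round(st['width'],1)/" look.py; python3 look.py w1
python3 - <<'E'
import cv2
im=cv2.imread('pics/w1.png'); h=cv2.cvtColor(im,cv2.COLOR_BGR2HSV)
for r in (203,): print([tuple(int(v) for v in h[r,c]) for c in range(292,388,2)])
c=339; print([int(h[r,c,2]) for r in range(158,250,2)])
c=cv2.resize(im[0:260,170:430],None,fx=3,fy=3)[:600]; cv2.imwrite('pics/w1c.png',c)
E
```

```text
1.6 [ 0.72  0.52 -0.35  1.67  0.21  0.99  0.42] [ 499.5 -301.4  260.3] [-1.80e+02  1.00e-01  9.69e+01] 85.3
[  6. 367.] -210 -1045 315 82 61.0 | -139 -962 284 74 61.0 |
[439. 270.] 854 -450 136 56 68.2 | 817 -427 123 51 68.2 |
[337. 204.] 624 -349 115 127 34.6 | 610 -336 103 114 34.6 |
[211. 170.] 439 -320 33 35 5.4 | 445 -310 30 32 5.4 |
[213. 166.] 441 -316 94 95 6.5 | 446 -307 85 85 6.5 |
[211. 168.] 440 -316 93 93 7.1 | 445 -307 84 84 7.1 |
[457.  80.] 784 -132 93 94 9.0 | 755 -141 84 84 9.0 |
[465.  80.] 797 -128 58 84 16.5 | 766 -138 53 76 16.5 |
[370.  47.] 631 -121 95 84 19.3 | 616 -131 86 76 19.3 |
[496.  21.] 861 3 125 17 63.2 | 823 -19 112 16 63.2 |
[238.  16.] 452 -116 81 56 5.3 | 455 -127 73 50 5.3 |
[239.  17.] 451 -117 78 51 1.4 | 455 -128 71 46 1.4 |
[16. 13.] 70 -80 53 92 89.3 | 112 -95 48 83 89.3 |
[(127, 21, 108), (123, 21, 108), (114, 25, 103), (14, 39, 123), (16, 56, 133), (17, 65, 156), (24, 20, 255), (20, 31, 250), (20, 40, 245), (21, 31, 250), (20, 31, 249), (19, 33, 249), (19, 32, 250), (19, 32, 249), (20, 32, 249), (20, 33, 249), (20, 32, 249), (19, 35, 249), (19, 33, 249), (20, 33, 248), (19, 35, 248), (20, 33, 249), (19, 33, 248), (20, 36, 248), (19, 37, 248), (20, 34, 248), (19, 35, 247), (19, 34, 249), (20, 36, 248), (19, 38, 248), (20, 34, 248), (19, 35, 249), (20, 50, 242), (15, 62, 178), (17, 59, 165), (16, 60, 154), (16, 59, 150), (15, 58, 144), (19, 57, 142), (16, 59, 129), (16, 65, 150), (19, 34, 252), (20, 44, 249), (10, 18, 130), (120, 20, 102), (116, 19, 105), (120, 19, 108), (120, 17, 107)]
[62, 66, 62, 118, 137, 134, 235, 252, 247, 249, 249, 249, 249, 249, 249, 249, 249, 248, 248, 248, 249, 248, 248, 248, 249, 249, 248, 248, 248, 248, 249, 247, 178, 155, 140, 140, 140, 136, 143, 139, 130, 255, 249, 199, 106, 110]
```

```bash
cat > rim.py <<'E'
import sys
from h import *
def rims(name,im,st=None,zs=(16,55),t=205):
    h=cv2.cvtColor(im,cv2.COLOR_RGB2HSV); m=cv2.inRange(h,(5,15,t),(35,150,255))
    cs,_=cv2.findContours(m,cv2.RETR_EXTERNAL,cv2.CHAIN_APPROX_NONE)
    for c in cs:
        if cv2.contourArea(c)<250: continue
        px=c[:,0].astype(float); o=[]
        for z in zs:
            (x,y),wh,a=cv2.minAreaRect(plane(name,px,z,st).astype(np.float32)); o+=[z,':',round(x),round(y),*np.round(wh).astype(int).tolist(),round(a,1),'|']
        print(px.mean(0).round(),*o)
if __name__=='__main__':
    st=ctrl.read_state(); im=eyes.get_image('wrist'); cv2.imwrite(f"pics/{sys.argv[1]}.png",im[:,:,::-1])
    print(round(st['clock'],1),st['qpos'].round(2),st['eef_pos'].round(1),st['force'].round(1),round(st['width'],1))
    rims('wrist',im,st)
E
python3 rim.py w2; python3 -c "
from rim import *
rims('top',cv2.imread('pics/top0.png')[:,:,::-1].copy(),zs=(16,55),t=190)
print(go([440,-317,60],np.radians(97)))"
```

```text
1.6 [ 0.72  0.52 -0.35  1.67  0.21  0.99  0.42] [ 499.7 -301.2  260.3] [ 0.1 -1.   0.7] 85.3
[340. 207.] 16 : 627 -353 114 114 73.5 | 55 : 613 -340 102 102 73.5 |
[493. 255.] 16 : 973 -431 174 454 31.2 | 55 : 924 -410 156 408 31.2 |
[215. 167.] 16 : 440 -317 93 93 6.6 | 55 : 445 -307 83 83 6.6 |
[373.  45.] 16 : 636 -119 82 82 6.4 | 55 : 621 -129 73 74 6.4 |
[496.  21.] 16 : 861 3 121 15 63.0 | 55 : 823 -19 109 14 63.0 |
[238.  15.] 16 : 452 -115 80 54 5.4 | 55 : 456 -126 72 49 5.4 |
[12. 14.] 16 : 66 -78 81 49 0.3 | 55 : 108 -93 73 44 0.3 |
[165. 227.] 16 : 445 328 90 89 82.6 | 55 : 442 320 87 87 82.6 |
[317. 221.] 16 : 451 -104 79 79 43.1 | 55 : 448 -99 77 76 43.1 |
[393. 222.] 16 : 441 -317 92 93 6.7 | 55 : 438 -305 90 90 6.7 |
[241. 224.] 16 : 449 111 78 122 56.9 | 55 : 446 110 75 118 56.9 |
[ 47. 234.] 16 : 420 660 300 162 0.1 | 55 : 418 641 290 157 0.1 |
[237. 167.] 16 : 611 119 106 107 44.0 | 55 : 603 118 102 104 44.0 |
[325. 159.] 16 : 630 -136 72 74 87.4 | 55 : 621 -130 70 72 87.4 |
[401. 160.] 16 : 622 -354 104 103 88.5 | 55 : 613 -340 101 100 88.5 |
[162. 162.] 16 : 633 335 119 73 14.8 | 55 : 624 327 115 71 14.8 |
[470.  98.] 16 : 805 -570 252 22 67.8 | 55 : 791 -550 244 22 67.8 |
[-8.200e-01 -6.140e+00  2.003e+01  1.000e-02  1.400e-01 -6.000e-02]
```

Top and wrist measurements agree to about 1 mm, so I'll grasp the square lid now.

>>> move_arm --pt "-0.8 -6.1 4 0 0.1 0" --pt "-0.8 -6.1 10 0 0.1 0" --pt "-0.8 -6.1 15 0 0.1 0" --pt "-0.8 -6.1 19 0 0.1 0" --pt "-0.8 -6.1 21 0 0.1 0" --pt "-0.8 -6.1 22.5 0 0.1 0" --pt "-0.8 -6.1 23.5 0 0.1 0" --pt "-0.8 -6.1 23.8 0 0.1 0" --pt "-0.8 -6.1 23.8 0 0.1 0"

```text
clock: 2.55
eef_pos: [441.2, -316.6, 22.7]
tool_rot: [3.141, 0.001, 1.693]
force: [-0.2, -0.2, 0.2]
width: 85.3
```

>>> move_arm --pt "0 0 0 0 0 0" --pt "0 0 0 0 0 0" --pt "0 0 0 0 0 0" --pt "0 0 0 0 0 0" --pt "0 0 0 0 0 0" --pt "0 0 0 0 0 0" --pt "0 0 0 0 0 0" --pt "0 0 0 0 0 0" --grip -1

```text
clock: 3.35
eef_pos: [441.1, -316.6, 22.9]
tool_rot: [3.141, 0.001, 1.693]
force: [0.2, 0.3, 5.6]
width: 23.2
```

```bash
python3 -c "
from h import *
s=ctrl.read_state();print(s['eef_pos'],s['tool_rot'],s['width'],s['force'],s['qpos'].round(2))
s['eef_pos'][2]=220;print(go([442,320,140],np.radians(82.6),s))"
```

```text
[ 441.07935851 -316.61079678   22.91406534] [3.14072946e+00 1.20657932e-03 1.69314186e+00] 23.22640766524153 [0.22660635 0.3491701  5.64991052] [ 0.7   0.8  -0.2   1.96  0.37  0.41  0.34]
[6.318e+01 7.850e+00 7.930e+00 6.000e-02 6.000e-02 1.441e+01]
```

>>> move_arm --pt "0 0 -1 0 0 0" --pt "0 0 -3 0 0 0" --pt "0 0 -6 0 0 0" --pt "0 0 -9 0 0 0" --pt "0 0 -12 0 0 0"

```text
clock: 3.85
eef_pos: [440.1, -316.0, 143.6]
tool_rot: [-3.141, -0.0, 1.693]
force: [0.7, -0.2, -1.8]
width: 23.2
```

>>> move_arm --pt "1.5 0 0 0 0 0" --pt "4 0.5 0 0 0 0" --pt "7.5 1 0 0 0 1" --pt "11.5 1.5 0 0 0 2" --pt "15.5 2 0 0 0 3" --pt "19.5 2.5 0 0 0 4" --pt "23.5 3 0 0 0 5" --pt "27.5 3.5 0 0 0 6" --pt "31.5 4 0 0 0 7" --pt "35.5 4.5 0 0 0 8" --pt "39.5 5 0 0 0 9" --pt "43.5 5.5 0 0 0 10" --pt "47.5 6 0 0 0 11" --pt "51.5 6.5 0 0 0 12" --pt "55 7 0 0 0 13" --pt "58.5 7.4 0 0 0 14" --pt "61 7.7 0 0 0 14.4" --pt "62.7 7.9 0 0 0 14.4" --pt "63.2 7.9 0 0 0 14.4" --pt "63.2 7.9 0 0 0 14.4"

```text
clock: 5.85
eef_pos: [441.3, 320.1, 141.5]
tool_rot: [-3.141, 0.002, 1.443]
force: [0.2, -0.3, -1.7]
width: 22.7
```

```bash
python3 -c "
from h import *
s=ctrl.read_state();print(s['eef_pos'],s['tool_rot'],s['width'],s['force'],s['qpos'].round(2))
print(go([442,320,72],np.radians(82.6),s))"; python3 rim.py w3
```

```text
[441.25996716 320.05867412 141.50309017] [-3.14102074e+00  1.86881048e-03  1.44251403e+00] 22.68505114308573 [ 0.23540589 -0.29254389 -1.71655615] [-0.59  0.6  -0.14  1.9   0.13  0.65 -0.93]
[ 0.02  0.08  6.95 -0.03  0.11  0.05]
5.8 [-0.59  0.6  -0.14  1.9   0.13  0.65 -0.93] [441.3 320.1 141.5] [ 0.2 -0.3 -1.7] 22.7
[ 14. 344.] 16 : -51 83 148 57 37.7 | 55 : 22 129 127 49 37.7 |
[264. 324.] 16 : 429 145 44 51 57.4 | 55 : 432 182 37 44 57.4 |
[418. 300.] 16 : 634 144 43 105 46.7 | 55 : 607 181 37 90 46.7 |
[186. 185.] 16 : 376 326 45 37 83.1 | 55 : 387 337 38 32 83.1 |
[450. 169.] 16 : 653 316 134 83 14.8 | 55 : 624 328 115 71 14.8 |
```

View pics/w3.png

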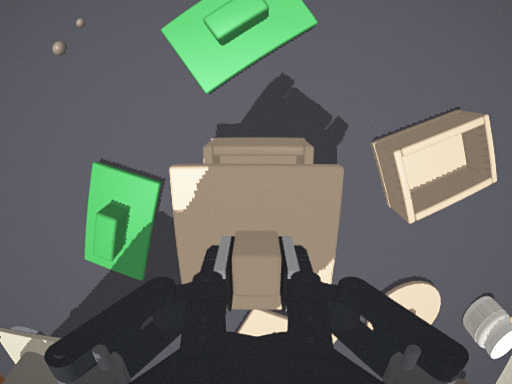

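The square lid is held square above its pot, whose rim shows at (259,150) behind it. The oblong pot at (624,328) confirms the earlier value. Lowering.

>>> move_arm --pt "0 0.1 2 0 0.1 0" --pt "0 0.1 4 0 0.1 0" --pt "0 0.1 5.5 0 0.1 0" --pt "0 0.1 6.2 0 0.1 0" --pt "0 0.1 6.6 0 0.1 0" --pt "0 0.1 6.9 0 0.1 0" --pt "0 0.1 7.1 0 0.1 0" --pt "0 0.1 7.2 0 0.1 0" --pt "0 0.1 7.2 0 0.1 0"

```text
clock: 6.8
eef_pos: [443.2, 320.5, 70.3]
tool_rot: [3.141, -0.002, 1.442]
force: [-0.8, -0.2, -1.9]
width: 23.0
```

>>> move_arm --pt "0 0 0.1 0 0 0" --pt "0 0 0.15 0 0 0" --pt "0 0 0.2 0 0 0"

```text
clock: 7.1
eef_pos: [443.3, 320.7, 69.9]
tool_rot: [3.14, -0.002, 1.442]
force: [-3.2, -1.9, 18.8]
width: 22.9
```

Contact. Releasing partway (small opening), then rising.

>>> move_arm --pt "0 0 0 0 0 0" --pt "0 0 0 0 0 0" --pt "0 0 0 0 0 0" --pt "0 0 0 0 0 0" --pt "0 0 0 0 0 0" --grip 0.2

```text
clock: 7.6
eef_pos: [443.0, 320.4, 67.9]
tool_rot: [3.141, -0.001, 1.442]
force: [0.1, 0.2, 0.4]
width: 51.1
```

>>> move_arm --pt "0 0 -1 0 0 0" --pt "0 0 -3 0 0 0" --pt "0 0 -6 0 0 0" --pt "0 0 -10 0 0 0" --pt "0 0 -14 0 0 0" --pt "0 0 -14 0 0 0" --grip 1

```text
clock: 8.2
eef_pos: [445.8, 322.6, 214.0]
tool_rot: [3.133, -0.009, 1.442]
force: [0.8, -0.4, 0.8]
width: 85.4
```

```bash
python3 rim.py w4; python3 -c "
from h import *
print(go([449,111,90],np.radians(147)))"
```

```text
8.2 [-0.57  0.5  -0.16  1.83  0.11  0.81 -0.91] [445.8 322.6 214. ] [ 0.8 -0.4  0.8] 85.4
[103. 375.] 16 : 91 -52 106 43 52.9 | 55 : 132 0 94 39 52.9 |
[ 29. 325.] 16 : -53 88 149 70 37.1 | 55 : 5 124 132 62 37.1 |
[274. 308.] 16 : 449 113 77 121 57.0 | 55 : 449 146 68 107 57.0 |
[397. 274.] 16 : 637 144 39 97 44.6 | 55 : 616 173 34 86 44.6 |
[284. 212.] 16 : 469 274 47 42 82.1 | 55 : 467 288 42 37 82.1 |
[406. 156.] 16 : 645 319 129 80 14.8 | 55 : 623 329 115 71 14.8 |
[508.  99.] 16 : 841 394 130 16 74.5 | 55 : 797 395 115 14 74.5 |
[-20.89   3.09  12.03   0.47  -0.14 -64.4 ]
```

View pics/w4.png

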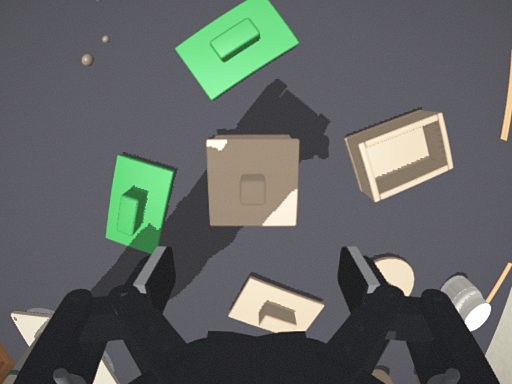

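The square lid is seated flat at (252,181), parallel to the edge of its pot. The oblong lid is next, at (449,112).

>>> move_arm --pt "-3 0.4 0 0.1 0 -8" --pt "-6 0.9 0 0.1 0 -16" --pt "-9 1.3 0 0.2 0 -24" --pt "-12 1.8 0 0.3 0 -32" --pt "-15 2.2 2 0.4 -0.1 -40" --pt "-18 2.7 5 0.5 -0.1 -48" --pt "-20 3 8 0.5 -0.1 -56" --pt "-20.8 3.1 11 0.5 -0.1 -64.4" --pt "-20.8 3.1 12 0.5 -0.1 -64.4" --pt "-20.8 3.1 12 0.5 -0.1 -64.4"

```text
clock: 9.25
eef_pos: [445.8, 110.2, 86.5]
tool_rot: [-3.133, -0.006, 2.563]
force: [-0.6, 0.0, -0.1]
width: 85.4
```

```bash
python3 rim.py w5; python3 -c "
from h import *
print(go([449,111.5,22.5],np.radians(147)))"
```

```text
9.2 [-0.07  0.64 -0.34  2.15  0.48  0.44  0.2 ] [445.8 110.2  86.5] [-0.6  0.  -0.1] 85.4
[327. 319.] 16 : 577 106 34 59 30.8 | 55 : 541 115 28 48 30.8 |
[ 82. 289.] 16 : 423 -93 69 21 71.3 | 55 : 415 -48 57 17 71.3 |
[256. 266.] 16 : 488 87 77 27 57.0 | 55 : 469 99 63 22 57.0 |
[284. 141.] 16 : 414 153 48 19 54.7 | 55 : 408 153 39 16 54.7 |
[483.  70.] 16 : 458 362 109 119 82.5 | 55 : 444 324 89 97 82.5 |
[-0.19  0.21  6.51 -0.39 -0.24 -0.1 ]
```

>>> move_arm --pt "-0.2 0.2 2 -0.4 -0.2 0" --pt "-0.2 0.2 4 -0.4 -0.2 0" --pt "-0.2 0.2 5.5 -0.4 -0.2 0" --pt "-0.2 0.2 6.2 -0.4 -0.2 0" --pt "-0.2 0.2 6.4 -0.4 -0.2 0" --pt "-0.2 0.2 6.4 -0.4 -0.2 0"

```text
clock: 9.9
eef_pos: [449.9, 111.2, 24.4]
tool_rot: [3.14, 0.001, 2.566]
force: [-0.3, 0.3, 0.1]
width: 85.2
```

>>> move_arm --pt "0 0 0 0 0 0" --pt "0 0 0 0 0 0" --pt "0 0 0 0 0 0" --pt "0 0 0 0 0 0" --pt "0 0 0 0 0 0" --pt "0 0 0 0 0 0" --pt "0 0 0 0 0 0" --pt "0 0 0 0 0 0" --grip -1

```text
clock: 10.7
eef_pos: [449.6, 110.5, 24.1]
tool_rot: [3.141, 0.001, 2.566]
force: [0.3, -0.1, 5.8]
width: 22.9
```

```bash
python3 -c "
from h import *
s=ctrl.read_state();print(s['eef_pos'],s['tool_rot'],s['width'],s['force'],s['qpos'].round(2))
s['eef_pos'][2]=153;print(go([624,328,153],np.radians(194.8),s))"
```

```text
[449.58147611 110.49606449  24.09692499] [3.14083799e+00 7.73629735e-04 2.56568897e+00] 22.91395400061303 [ 0.26687548 -0.09563192  5.7619673 ] [-0.15  0.75 -0.22  2.17  0.59  0.27  0.11]
[-2.780e+00  2.774e+01  2.000e-02  2.000e-02  6.000e-02 -4.780e+01]
```

>>> move_arm --pt "0 0 -1 0 0 0" --pt "0 0 -3 0 0 0" --pt "0 0 -6 0 0 0" --pt "0 0 -9 0 0 0" --pt "0 0 -12 0 0 0" --pt "0 0 -12.5 0 0 0" --pt "-0.2 2 -12.5 0 0 -4" --pt "-0.5 5 -12.5 0 0 -10" --pt "-0.8 8.5 -12.5 0 0 -16" --pt "-1.2 12 -12.5 0 0 -22" --pt "-1.6 15.5 -12.5 0 0 -28" --pt "-2 19 -12.5 0 0 -34" --pt "-2.3 22.5 -12.5 0 0 -40" --pt "-2.6 25.5 -12.5 0 0 -44" --pt "-2.8 27.3 -12.5 0 0 -47.8" --pt "-2.8 27.7 -12.5 0 0 -47.8" --pt "-2.8 27.7 -12.5 0 0 -47.8"

```text
clock: 12.4
eef_pos: [622.6, 327.3, 147.4]
tool_rot: [-3.141, -0.002, -2.884]
force: [-0.5, -0.3, -2.2]
width: 23.1
```

```bash
python3 -c "
from h import *
print(go([624,328,71],np.radians(194.8)))"; python3 rim.py w6
```

```text
[-0.17  0.03  7.64 -0.03 -0.12 -0.03]
12.4 [-0.18  0.88 -0.67  1.41  0.58  1.06  0.87] [622.6 327.3 147.4] [-0.5 -0.3 -2.2] 23.1
[ 28. 347.] 16 : 1012 4 144 213 74.8 | 55 : 946 48 123 183 74.8 |
[297. 164.] 16 : 606 356 77 78 14.6 | 55 : 597 349 66 67 14.6 |
[ 72. 128.] 16 : 612 121 108 108 62.9 | 55 : 602 147 93 92 62.9 |
[502. 140.] 16 : 494 590 199 76 25.5 | 55 : 502 550 171 66 25.5 |
[299.  17.] 16 : 443 319 112 66 82.6 | 55 : 458 318 96 57 82.6 |
```

View pics/w6.png

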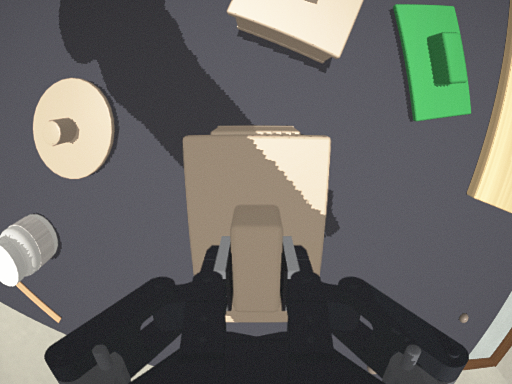

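The oblong lid is aligned over its pot: the rim at (256,130) is parallel to the plate edge. Lowering.

>>> move_arm --pt "-0.1 0 2 0 -0.1 0" --pt "-0.2 0 4 0 -0.1 0" --pt "-0.2 0 5.6 0 -0.1 0" --pt "-0.2 0 6.6 0 -0.1 0" --pt "-0.2 0 7.1 0 -0.1 0" --pt "-0.2 0 7.4 0 -0.1 0" --pt "-0.2 0 7.6 0 -0.1 0" --pt "-0.2 0 7.6 0 -0.1 0"

```text
clock: 13.25
eef_pos: [625.8, 328.3, 73.3]
tool_rot: [3.141, 0.003, -2.883]
force: [1.0, 0.0, -1.3]
width: 22.7
```

>>> move_arm --pt "0 0 0.05 0 0 0" --pt "0 0 0.1 0 0 0" --pt "0 0 0.1 0 0 0"

```text
clock: 13.55
eef_pos: [625.7, 328.1, 72.1]
tool_rot: [3.141, 0.003, -2.883]
force: [-0.6, -0.3, -2.7]
width: 22.8
```

>>> move_arm --pt "0 0 0.05 0 0 0" --pt "0 0 0.1 0 0 0" --pt "0 0 0.15 0 0 0" --pt "0 0 0.15 0 0 0"

```text
clock: 13.95
eef_pos: [625.7, 328.2, 71.2]
tool_rot: [-3.142, 0.003, -2.883]
force: [-0.8, -0.0, 6.1]
width: 22.8
```

>>> move_arm --pt "0 0 0 0 0 0" --pt "0 0 0 0 0 0" --pt "0 0 0 0 0 0" --pt "0 0 0 0 0 0" --pt "0 0 0 0 0 0" --grip 0.2

```text
clock: 14.45
eef_pos: [625.6, 328.1, 70.2]
tool_rot: [3.141, 0.002, -2.883]
force: [-0.6, -0.3, -0.3]
width: 51.2
```

>>> move_arm --pt "0 0 -1 0 0 0" --pt "0 0 -3 0 0 0" --pt "0 0 -6 0 0 0" --pt "0 0 -10 0 0 0" --pt "0 0 -13 0 0 0" --pt "0 0 -13 0 0 0" --grip 1

```text
clock: 15.05
eef_pos: [627.5, 330.5, 206.9]
tool_rot: [3.138, 0.012, -2.883]
force: [0.2, 0.8, -0.0]
width: 85.5
```

```bash
python3 rim.py w7; python3 -c "
from h import *
print(go([611,120,100],np.radians(150)))"
```

```text
15.1 [-0.17  0.82 -0.7   1.35  0.54  1.15  0.9 ] [627.5 330.5 206.9] [ 0.2  0.8 -0. ] 85.5
[118. 358.] 16 : 1030 162 91 87 22.2 | 55 : 974 179 80 77 22.2 |
[254. 318.] 16 : 844 389 127 15 74.7 | 55 : 809 380 112 13 74.7 |
[ 22. 315.] 16 : 1037 -70 130 319 60.5 | 55 : 980 -26 115 282 60.5 |
[ 39. 264.] 16 : 865 29 137 15 63.3 | 55 : 828 62 121 13 63.3 |
[227. 222.] 16 : 696 317 29 29 15.2 | 55 : 679 316 26 25 15.2 |
[280. 132.] 16 : 587 343 49 42 15.4 | 55 : 582 340 44 37 15.4 |
[ 95. 117.] 16 : 611 121 107 107 41.0 | 55 : 604 143 95 95 41.0 |
[488. 106.] 16 : 419 660 299 160 0.1 | 55 : 434 619 264 141 0.1 |
[291.  20.] 16 : 439 320 108 79 82.7 | 55 : 452 319 95 70 82.7 |
[  6.92 -19.86  10.31   0.28   0.38  44.8 ]
```

View pics/w7.png

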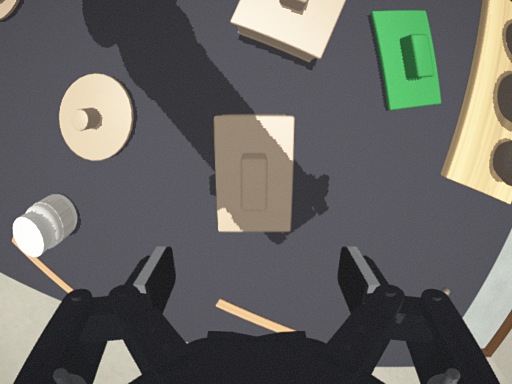

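The oblong lid is seated flat at (255,172). Big round lid next, at (611,120).

>>> move_arm --pt "1 -3 0 0 0.1 6" --pt "2.3 -6.5 0 0.1 0.1 14" --pt "3.5 -10 0 0.1 0.2 22" --pt "4.7 -13.5 2 0.2 0.3 30" --pt "5.9 -17 5 0.3 0.3 38" --pt "6.9 -19.4 8 0.3 0.4 44.8" --pt "6.9 -19.9 10 0.3 0.4 44.8" --pt "6.9 -19.9 10.3 0.3 0.4 44.8" --pt "6.9 -19.9 10.3 0.3 0.4 44.8"

```text
clock: 16.0
eef_pos: [609.1, 118.9, 96.6]
tool_rot: [-3.136, -0.005, 2.619]
force: [-0.6, 0.1, 0.7]
width: 85.5
```

```bash
python3 -c "
from h import *
print(go([611,120,23],np.radians(150)))"
```

```text
[-0.14  0.23  7.36 -0.33 -0.26  0.06]
```

>>> move_arm --pt "-0.1 0.1 2 -0.3 -0.2 0" --pt "-0.1 0.1 4 -0.3 -0.2 0" --pt "-0.1 0.1 6 -0.3 -0.2 0" --pt "-0.1 0.1 7 -0.3 -0.2 0" --pt "-0.1 0.1 7.3 -0.3 -0.2 0" --pt "-0.1 0.1 7.3 -0.3 -0.2 0"

```text
clock: 16.6
eef_pos: [611.1, 119.1, 24.8]
tool_rot: [3.141, 0.001, 2.619]
force: [-0.3, 0.3, 0.3]
width: 85.1
```

>>> move_arm --pt "0 0 0 0 0 0" --pt "0 0 0 0 0 0" --pt "0 0 0 0 0 0" --pt "0 0 0 0 0 0" --pt "0 0 0 0 0 0" --pt "0 0 0 0 0 0" --pt "0 0 0 0 0 0" --pt "0 0 0 0 0 0" --grip -1

```text
clock: 17.4
eef_pos: [611.2, 118.4, 24.9]
tool_rot: [3.141, 0.002, 2.618]
force: [-0.5, 0.2, 4.6]
width: 24.3
```

```bash
python3 -c "
from h import *
s=ctrl.read_state();print(s['eef_pos'],s['tool_rot'],s['width'],s['force'],s['qpos'].round(2))
print(go([613,-340,160],np.radians(110)))"
```

```text
[611.24399143 118.44652896  24.93396162] [3.14099259e+00 1.59757762e-03 2.61812247e+00] 24.291611285942146 [-0.47107458  0.15740024  4.62514741] [ 0.    0.89 -0.4   1.73  0.54  0.63  0.34]
[-23.09 -39.61 -13.49   0.06   0.08  40.01]
```

>>> move_arm --pt "0 0 -1 0 0 0" --pt "0 0 -3 0 0 0" --pt "0 0 -6 0 0 0" --pt "0 0 -9.5 0 0 0" --pt "0 0 -12.5 0 0 0" --pt "0 0 -13.5 0 0 0"

```text
clock: 18.0
eef_pos: [612.1, 118.8, 162.5]
tool_rot: [3.139, 0.004, 2.618]
force: [0.8, 0.1, -1.3]
width: 24.1
```

>>> move_arm --pt "-0.7 -1.3 0 0 0 0" --pt "-2 -3.5 0 0 0 3" --pt "-3.8 -6.5 0 0 0 6" --pt "-5.8 -9.9 0 0 0 9" --pt "-7.8 -13.3 0 0 0 12" --pt "-9.8 -16.7 0 0 0 16" --pt "-11.8 -20.2 0 0 0 20" --pt "-13.8 -23.6 0 0 0 24" --pt "-15.8 -27 0 0 0 28" --pt "-17.8 -30.5 0 0 0 32" --pt "-19.6 -33.6 0 0 0 36" --pt "-21.2 -36.4 0 0 0 40" --pt "-22.4 -38.4 0 0 0 40" --pt "-23.1 -39.6 0 0 0 40" --pt "-23.1 -39.6 0 0 0 40" --pt "-23.1 -39.6 0 0 0 40"

```text
clock: 19.6
eef_pos: [612.2, -338.7, 158.3]
tool_rot: [-3.141, -0.002, 1.921]
force: [0.9, 0.3, -1.3]
width: 24.0
```

```bash
python3 -c "
from h import *
print(go([613,-340,72],np.radians(110)))"; python3 rim.py w8
```

```text
[-0.17  0.04  8.63 -0.04 -0.11  0.05]
19.6 [ 0.65  0.8  -0.35  1.42  0.3   0.98  0.58] [ 612.2 -338.7  158.3] [ 0.9  0.3 -1.3] 24.0
[256. 302.] 16 : 661 -476 67 50 20.2 | 55 : 651 -447 57 43 20.2 |
[ 30. 273.] 16 : 341 -585 144 16 51.6 | 55 : 374 -541 125 13 51.6 |
[184. 264.] 16 : 569 -461 41 41 14.4 | 55 : 571 -434 35 35 14.4 |
[ 22. 240.] 16 : 327 -528 109 15 28.6 | 55 : 362 -492 94 13 28.6 |
[489. 296.] 16 : 1116 -483 182 625 51.4 | 55 : 1044 -453 157 539 51.4 |
[353.   7.] 16 : 642 -136 72 21 28.5 | 55 : 634 -154 62 18 28.5 |
```

View pics/w8.png

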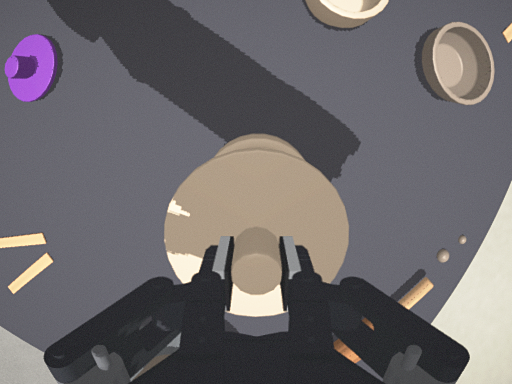

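The big lid is centred over its pot: the rim at (260,142) is symmetric behind it. Lowering.

>>> move_arm --pt "-0.1 0 2 0 -0.1 0" --pt "-0.2 0 4.5 0 -0.1 0" --pt "-0.2 0 6.3 0 -0.1 0" --pt "-0.2 0 7.3 0 -0.1 0" --pt "-0.2 0 7.9 0 -0.1 0" --pt "-0.2 0 8.3 0 -0.1 0" --pt "-0.2 0 8.5 0 -0.1 0" --pt "-0.2 0 8.6 0 -0.1 0" --pt "-0.2 0 8.6 0 -0.1 0"

```text
clock: 20.55
eef_pos: [613.7, -342.3, 74.1]
tool_rot: [3.141, 0.003, 1.92]
force: [-0.1, -0.1, -0.5]
width: 24.1
```

>>> move_arm --pt "0 0 0.05 0 0 0" --pt "0 0 0.1 0 0 0" --pt "0 0 0.15 0 0 0"

```text
clock: 20.85
eef_pos: [613.5, -342.2, 72.2]
tool_rot: [3.141, 0.003, 1.92]
force: [0.1, -0.7, -2.1]
width: 24.1
```

>>> move_arm --pt "0 0 0.05 0 0 0" --pt "0 0 0.1 0 0 0" --pt "0 0 0.1 0 0 0"

```text
clock: 21.15
eef_pos: [613.5, -342.3, 72.0]
tool_rot: [3.141, 0.003, 1.92]
force: [-1.9, 1.1, 4.6]
width: 23.9
```

>>> move_arm --pt "0 0 0 0 0 0" --pt "0 0 0 0 0 0" --pt "0 0 0 0 0 0" --pt "0 0 0 0 0 0" --pt "0 0 0 0 0 0" --grip 0.2

```text
clock: 21.65
eef_pos: [613.5, -342.1, 70.9]
tool_rot: [3.141, 0.002, 1.92]
force: [0.3, -0.6, -0.5]
width: 51.4
```

>>> move_arm --pt "0 0 -1 0 0 0" --pt "0 0 -3 0 0 0" --pt "0 0 -6 0 0 0" --pt "0 0 -10 0 0 0" --pt "0 0 -13 0 0 0" --pt "0 0 -13 0 0 0" --grip 1

```text
clock: 22.25
eef_pos: [616.6, -342.9, 207.6]
tool_rot: [3.134, 0.01, 1.92]
force: [0.3, -0.4, 0.4]
width: 85.4
```

```bash
python3 rim.py w9; python3 -c "
from h import *
print(go([451,-104,100],np.radians(110)))"
```

```text
22.2 [ 0.66  0.75 -0.36  1.37  0.28  1.06  0.6 ] [ 616.6 -342.9  207.6] [ 0.3 -0.4  0.4] 85.4
[397. 365.] 16 : 1008 -623 81 209 49.9 | 55 : 959 -581 72 185 49.9 |
[ 43. 254.] 16 : 339 -587 145 16 51.6 | 55 : 368 -549 128 14 51.6 |
[ 30. 224.] 16 : 310 -538 144 16 28.6 | 55 : 342 -507 127 14 28.6 |
[241. 198.] 16 : 615 -387 60 126 88.0 | 55 : 612 -373 53 111 88.0 |
[491. 251.] 16 : 1201 -495 231 879 49.8 | 55 : 1129 -468 204 777 49.8 |
[430.  64.] 16 : 779 -131 92 83 25.5 | 55 : 756 -147 81 74 25.5 |
[495.  19.] 16 : 859 -4 111 15 62.8 | 55 : 828 -35 98 13 62.8 |
[330.  10.] 16 : 637 -135 79 30 26.8 | 55 : 632 -151 70 26 26.8 |
[28.09 -7.31 10.25  0.25  0.4  -0.  ]
```

View pics/w9.png

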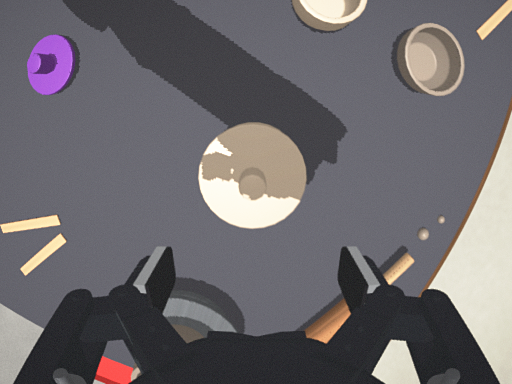

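The big lid is seated at (252,176). Going to the small lid.

>>> move_arm --pt "3 -0.8 0 0 0 0" --pt "7 -1.8 0 0 0.1 0" --pt "11.5 -3 0 0.1 0.2 0" --pt "16 -4.2 0 0.2 0.3 0" --pt "20.5 -5.3 2 0.2 0.3 0" --pt "24.5 -6.4 4 0.2 0.4 0" --pt "27 -7.1 6 0.2 0.4 0" --pt "28.1 -7.3 7 0.2 0.4 0" --pt "28.1 -7.3 7 0.2 0.4 0" --pt "28.1 -7.3 7 0.2 0.4 0"

```text
clock: 23.3
eef_pos: [449.0, -103.2, 130.3]
tool_rot: [-3.138, -0.004, 1.92]
force: [0.8, 0.0, -0.0]
width: 85.8
```

```bash
python3 rim.py w10; python3 -c "
from h import *
print(go([451,-104,23],np.radians(110)))"
```

```text
23.3 [ 0.39  0.55 -0.32  2.12  0.33  0.53  0.18] [ 449.  -103.2  130.3] [ 0.8  0.  -0. ] 85.8
[503. 353.] 16 : 1023 -275 65 299 54.9 | 55 : 932 -238 55 254 54.9 |
[420. 268.] 16 : 655 -125 88 46 5.4 | 55 : 620 -111 75 39 5.4 |
[-0.12  0.15 10.75 -0.15 -0.22 -0.04]
```

View pics/w10.png

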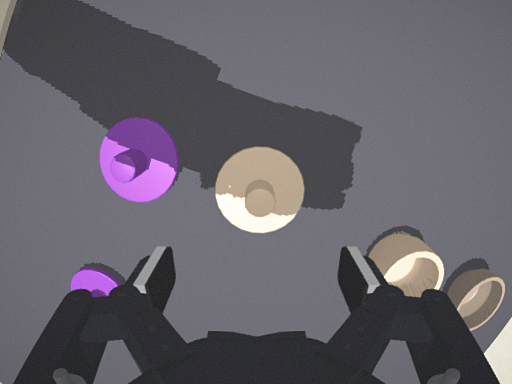

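The small lid is at (260,190), between the fingers. The purple look-alike at (139,160) is clear of them.

>>> move_arm --pt "-0.1 0.1 3 -0.1 -0.2 0" --pt "-0.1 0.1 6 -0.1 -0.2 0" --pt "-0.1 0.1 8.5 -0.1 -0.2 0" --pt "-0.1 0.1 10 -0.1 -0.2 0" --pt "-0.1 0.1 10.6 -0.1 -0.2 0" --pt "-0.1 0.1 10.7 -0.1 -0.2 0" --pt "-0.1 0.1 10.7 -0.1 -0.2 0"

```text
clock: 24.05
eef_pos: [450.2, -103.7, 23.8]
tool_rot: [-3.141, -0.0, 1.919]
force: [-0.3, 0.6, 0.7]
width: 85.4
```

>>> move_arm --pt "0 0 0 0 0 0" --pt "0 0 0 0 0 0" --pt "0 0 0 0 0 0" --pt "0 0 0 0 0 0" --pt "0 0 0 0 0 0" --pt "0 0 0 0 0 0" --pt "0 0 0 0 0 0" --pt "0 0 0 0 0 0" --grip -1

```text
clock: 24.85
eef_pos: [449.9, -103.2, 23.9]
tool_rot: [-3.141, -0.0, 1.92]
force: [0.4, -1.4, 6.1]
width: 24.2
```

```bash
python3 -c "
from h import *
s=ctrl.read_state();print(s['eef_pos'],s['tool_rot'],s['width'],s['force'],s['qpos'].round(2))
print(go([621,-129.5,150],np.radians(110)))"
```

```text
[ 449.8530998  -103.22000284   23.88176339] [-3.14086709e+00 -3.16592309e-04  1.92015955e+00] 24.15422639545583 [ 0.39089699 -1.3575774   6.09206793] [ 0.28  0.75 -0.17  2.18  0.48  0.25  0.04]
[ -8.32  15.17 -12.63  -0.04  -0.02   0.02]
```

>>> move_arm --pt "0 0 -1 0 0 0" --pt "0 0 -3 0 0 0" --pt "0 0 -6 0 0 0" --pt "0 0 -9.5 0 0 0" --pt "0 0 -12 0 0 0" --pt "0 0 -12.6 0 0 0" --pt "-0.7 1.3 -12.6 0 0 0" --pt "-2 3.7 -12.6 0 0 0" --pt "-3.8 6.9 -12.6 0 0 0" --pt "-5.6 10.2 -12.6 0 0 0" --pt "-7.2 13 -12.6 0 0 0" --pt "-8.1 14.8 -12.6 0 0 0" --pt "-8.3 15.2 -12.6 0 0 0" --pt "-8.3 15.2 -12.6 0 0 0" --pt "-8.3 15.2 -12.6 0 0 0"

```text
clock: 26.35
eef_pos: [619.1, -129.0, 148.3]
tool_rot: [-3.137, -0.002, 1.92]
force: [0.3, -0.4, -1.6]
width: 23.6
```

```bash
python3 -c "
from h import *
print(go([621,-129.5,71],np.radians(110)))"; python3 rim.py w11 | head -1
```

```text
[-0.12  0.19  7.73 -0.24 -0.11  0.03]
26.4 [ 0.38  0.72 -0.38  1.64  0.33  0.85  0.22] [ 619.1 -129.   148.3] [ 0.3 -0.4 -1.6] 23.6
```

View pics/w11.png

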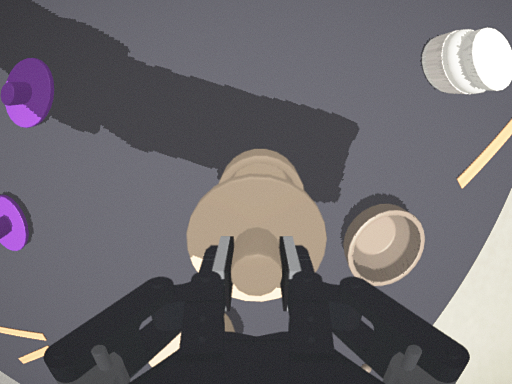

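The small lid is over its pot, whose rim shows at (261,165). The pinch bowl at (384,244) is clear.

>>> move_arm --pt "-0.1 0.2 2 -0.2 -0.1 0" --pt "-0.1 0.2 4 -0.2 -0.1 0" --pt "-0.1 0.2 5.6 -0.2 -0.1 0" --pt "-0.1 0.2 6.6 -0.2 -0.1 0" --pt "-0.1 0.2 7.2 -0.2 -0.1 0" --pt "-0.1 0.2 7.5 -0.2 -0.1 0" --pt "-0.1 0.2 7.7 -0.2 -0.1 0" --pt "-0.1 0.2 7.8 -0.2 -0.1 0" --pt "-0.1 0.2 7.8 -0.2 -0.1 0"

```text
clock: 27.3
eef_pos: [623.3, -129.5, 71.3]
tool_rot: [3.139, 0.001, 1.92]
force: [0.5, 0.1, -2.0]
width: 24.1
```

>>> move_arm --pt "0 0 0.05 0 0 0" --pt "0 0 0.1 0 0 0" --pt "0 0 0.1 0 0 0"

```text
clock: 27.6
eef_pos: [623.5, -129.5, 71.0]
tool_rot: [3.139, 0.002, 1.92]
force: [-0.8, 0.2, 4.8]
width: 23.9
```

Contact at the expected height. Release and clear away for a last top look.

>>> move_arm --pt "0 0 0 0 0 0" --pt "0 0 0 0 0 0" --pt "0 0 0 0 0 0" --pt "0 0 0 0 0 0" --pt "0 0 0 0 0 0" --grip 0.2

```text
clock: 28.1
eef_pos: [622.9, -129.4, 69.8]
tool_rot: [3.14, 0.001, 1.92]
force: [-0.1, 0.7, -0.1]
width: 51.4
```

>>> move_arm --pt "0 0 -1 0 0 0" --pt "0 0 -3 0 0 0" --pt "0 0 -6 0 0 0" --pt "0 0 -10 0 0 0" --pt "0 0 -14 0 0 0" --pt "0 0 -17 0 0 0" --pt "-2 -4 -17 0 0 0" --pt "-4 -9 -17 0 0 0" --pt "-6 -13 -17 0 0 0" --pt "-8 -18 -17 0 0 0" --pt "-10 -22 -17 0 0 0" --pt "-12 -26 -17 0 0 0" --pt "-14 -30 -17 0 0 0" --pt "-16 -34 -17 0 0 0" --pt "-18 -38 -17 0 0 0" --pt "-18 -42 -17 0 0 0" --pt "-18 -46 -17 0 0 0" --pt "-18 -46 -17 0 0 0"

```text
clock: 29.9
eef_pos: [245.0, -458.6, 239.4]
tool_rot: [-3.139, 0.0, 1.91]
force: [-0.1, -0.7, -0.2]
width: 51.2
```

Run:
```python
from rim import *
im=eyes.get_image('top'); cv2.imwrite('pics/top1.png',im[:,:,::-1]); rims('top',im,zs=(16,63),t=160)
print(ctrl.read_state()['eef_pos'])
```

```text
[270. 353.] 16 : 98 36 33 142 11.8 | 63 : 108 37 32 136 11.8 |
[492. 257.] 16 : 337 -584 128 18 51.6 | 63 : 337 -559 124 17 51.6 |
[165. 226.] 16 : 446 328 99 99 82.3 | 63 : 442 319 95 95 82.3 |
[ 47. 240.] 16 : 420 661 166 303 89.9 | 63 : 418 639 160 292 89.9 |
[326. 157.] 16 : 633 -138 84 85 73.9 | 63 : 623 -130 81 82 73.9 |
[403. 159.] 16 : 623 -358 113 112 88.5 | 63 : 613 -342 109 108 88.5 |
[506. 154.] 16 : 630 -652 37 104 83.6 | 63 : 619 -625 36 100 83.6 |
[162. 161.] 16 : 635 337 129 82 14.3 | 63 : 625 327 124 79 14.3 |
[326. 111.] 16 : 773 -145 82 86 87.4 | 63 : 757 -137 79 83 87.4 |
[459.  94.] 16 : 815 -539 321 33 68.7 | 63 : 798 -516 309 31 68.7 |
[ 248.78489314 -457.35640512  239.75098662]
```

View pics/top1.png

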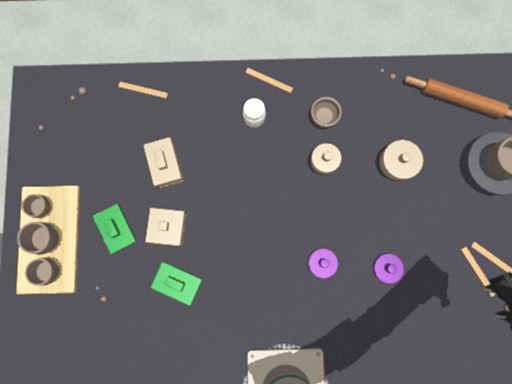

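The final top view shows all four lids on their pots at (163,161), (165,226), (326,157) and (402,160). At the seated plate height they come out at full size, within about 2 mm of the pot centres measured earlier. The jar and bowl are where they started.

```bash
python3 -c "
from cell import ctrl
print(ctrl.finish_job())"
```

```text
the job is handed in; nothing more can be done
None
```

I put all four lids on their own pots and handed the job in at about 30 s of the 109 s allowed; the hand-in gave no verdict. Each lid was gripped by its knob, lowered until it touched down within about 1 mm of the expected height, and then released.

- **Fit:** In the last top view, each lid's centre is within about 2 mm of where I had measured its pot. The square and oblong lids are within about 0.01 rad of their pots' sides. Each lid shows its full plate size at the seated height.
- **Contact force:** The highest reading at touchdown was about 19 N, on the square lid; the other three were about 5–6 N.
- **Bystanders:** The slip jar and pinch bowl sit where they started in the picture, and I never touched the look-alikes.
- **Not checked:** I did not re-measure the pot positions separately once the lids covered them, and lid tilt was judged only from the pictures. No check failed or disagreed.

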